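# Let the ratchet winch down onto its stop

### The arm

A 6-joint arm with a two-finger parallel gripper is mounted at the origin on a cart in front of the work surface, level with it; the furniture and walls round the work are solid. World frame = base frame: x ahead of the robot, y to its left, z up, the work surface at z = 0. Lengths are in mm, angles in rad, forces in N, time in s.
With the tool pointing down it reaches from about 275 to 825 mm from the base axis. Payload 5.2 kg.
Tool frame: the origin (TCP) lies at the very end of the fingers, on their centre line; the grasp point (between the pads) lies 19 mm behind it; z points along the fingers, y is the line along which they close (so a half turn about z gives the same grasp; the last joint's range is limited). The gripper opens to 93 mm and grips with 3 to 60 N. Pads are 15 mm wide; open, the fingers measure 128 mm over their backs; the gripper's body (75 mm by 188 mm) begins 65 mm behind the grasp point.
Start: joints at [-1.409, 0.259, 1.535, -0, 1.348, -0.203], TCP at [196.24, -513.804, 182.253] pointing down, gripper open.
Joint ranges: [-3.14, 3.14], [-0.91, 2.08], [0.19, 2.58], [-1.22, 4.36], [0.22, 2.71], [-3.12, 3.12]. Speed limits (rad/s): [2.57, 2.57, 3.14, 3.14, 3.14, 3.14].

### API

Orientations are given as [roll, pitch, yaw] about the fixed x, y, z axes, in that order (R = Rz(yaw) Ry(pitch) Rx(roll)).
In Python, from bench import robot gives the robot as it stands. The module is installed in compiled form; this text tells all that it offers. Calls block until the motion is done:
- robot.move_ptp(position, orientation): joint-space move of the TCP to a pose.
- robot.move_linear(position, ori=None, speed=150, f_stop=None): straight line of the TCP; ori=None keeps the orientation; speed is the mean speed in mm/s. With f_stop (N) it stops when the force on the tool has changed by that much, and returns True; else False.
- robot.move_j(angles): joint-space move.
- robot.move_gripper(opening): opening from 0.0 (shut) to 1.0 (fully open); the grip force is fixed at half the most; returns when the fingers have stopped.
- robot.sleep(seconds).
- robot.inverse_kinematics(position, orientation): joint angles nearest the present ones, or None.
- robot.get_image(name): name is "scene" or "top" or "wrist"; returns a dict with "img" (400x640x3 uint8, blue, green, red), "fovy" (degrees; the focal length in pixels is half the picture's height over the tangent of half this angle, whatever the lens; pixels are square), "cx", "cy" (the principal point, pixels), "eye" and "orientation" of the camera in the world. Camera axes: x right, y down, z forward; pixel columns grow to the right and rows downward; lengths in mm; the calibration is good to about 2 mm. A picture is of the moment at which its call begins. There is no depth.
A pose or a line that the arm cannot do raises robot.MotionError and nothing moves.
- robot.hand_in(): hands the job in; it is judged then, once.
Readings, each from a call of its own:
- robot.current_t(): time.
- robot.current_qpos(): joint angles.
- robot.current_joint_vel(): joint speeds.
- robot.current_joint_efforts(): joint torques, N m.
- robot.current_tcp_pos(): TCP position.
- robot.current_eef_rot(): TCP orientation.
- robot.current_contact_force(): force on the tool from outside, world axes, zero at the start.
- robot.current_ft_torque(): the same for the moment, N m.
- robot.current_gripper_width(): opening from 0.0 (shut) to 1.0 (fully open).
- robot.current_finger_force(): force on a finger pad.
Only numpy, scipy, OpenCV 4.12 (cv2) and the standard library are available. Lean on these libraries where they do the work, as an engineer would, in place of code of your own. Each camera call takes 0.05 s, during which the arm holds its last target. There are 200 camera calls.

### The job

Let the little spring-loaded bench winch down: take its upright handle and the pawl's trigger beside it in one grip, wind on a little until the load is off the pawl and a gentle squeeze flicks it clear of the ratchet wheel, and ease the drum back by hand, without letting it run away, until the pin under the crank comes to rest gently against the screw head on the stop block. Only then let go, leaving the drum resting there.

Things in the scene. Friction and masses are not known exactly. Their poses are not given: they have to be found in the camera images.
- winch: fixed frame, bolted down: grey base disc 184 mm across, 24 mm thick, vertical spindle, and on it, 76 to 84 mm above the bench, a fixed steel ratchet wheel of 14 undercut teeth (crest radius 44.5 mm). Origin on the drum's axis, 14 mm above the bench, z up; the drum turns about this vertical axis.
- drum: turning drum, 96 mm across, with crank arm (68 to 74 mm above the bench). Origin on the axis, 14 mm above the bench; x along the crank, z up. A stop pin 10 mm thick hangs from the arm 72 mm along x. Winding on is counter-clockwise from above (towards drum +y at the handle); an inner spring always drives it back, clockwise, with 0.6 to 0.9 N m (5 to 9 N at the handle).
- pawl: sprung steel lever pivoted on the crank arm, origin at drum x 53, y 13 mm. Axes parallel to the drum's when engaged; squeezing the trigger turns it clockwise from above, to 0.24 rad at most; clear of the teeth from 0.19. The undercut teeth hook it while it carries load: wind the drum on 0.12 to 0.18 rad first, then 4 to 7 N on the trigger lifts it. Over 25 N bends it. Let go, it springs back.
- stop: dark steel stop block on the base disc (24 mm radially, 20 mm wide, 24 to 50 mm above the bench), centred 74 mm from the axis along its own -x; origin on the drum's axis. A steel screw head stands 2 to 16 mm out of its counter-clockwise side, differently each time. The pin meets it coming clockwise, with drum x 0.24 to 0.45 rad short of the stop's -x: feel for it. Over 30 N damages it.
- handle (a point): centre of the upright handle's grip, a black plastic post 14 mm in diameter on the crank arm, 74 to 145 mm above the bench; this point is 122 mm above the bench, at drum x 110, y -19 mm
- trigger (a point): centre of the trigger, an upright steel paddle (24 mm along the crank, 8 mm thick, 86 to 144 mm above the bench) on the pawl's free end; this point is 122 mm above the bench, at drum x 106, y +19 mm when engaged. Handle and trigger are 49 mm wide over their outer faces engaged, about 37 mm squeezed (the trigger moves towards the handle). Lever and arm lie below 92 mm, so fingers fit above.

How it is judged (in metres and radians):
On the way, in this order (a step that is already met when the one before it is completed fails the run):
1. the pawl is squeezed clear of the ratchet wheel while the drum is still wound up (angle between the x axis of pawl and the x axis of drum, either way round above 0.19 rad and contact force between drum and stop below 0.1 N), for 0.2 s.
2. with the pawl still held off, the drum's pin is brought to rest against the stop (angle between the x axis of pawl and the x axis of drum, either way round above 0.19 rad and contact force between drum and stop above 2 N and angular speed of drum below 0.1 rad/s), for 0.2 s.
At the end, for the whole second after the job is handed in: the drum rests against the stop, its pin pressed on the screw head with more than 2 N by the drum's own spring, the drum is still (under 0.05 rad/s), and handle and trigger are let go (contact force between drum and stop above 2 N and angular speed of drum below 0.05 rad/s and contact force between the fingers and drum below 0.1 N); the robot touches nothing.
It fails at once if the drum runs away (faster than 2 rad/s) (angular speed of drum above 2 rad/s).
It fails at once if the pin is pressed on the stop with more than 30 N (contact force between drum and stop above 30 N).
It fails at once if the trigger is forced with more than 25 N (contact force between the fingers and pawl above 25 N).
It also fails if it takes over 48 s, if anything falls off the work surface, if the arm or the gripper's body presses on something with over 40 N, if the wrist force passes 120 N, or if a joint passes its speed limit or range.

## Working session

There is one attempt and no reset: what is moved stays moved. The work goes in short steps, each a Python script; the robot and the scene stay as the last script left them, time stands still between calls to the robot, and variables do not carry over. Pictures are saved under pics/ and viewed, at most 10 in all, crops included, and the job is handed in when it is done.

```bash
mkdir -p pics
python3 - <<'E'
from bench import robot
import cv2
for n in ["top","scene"]:
    d=robot.get_image(n); cv2.imwrite(f"pics/{n}0.png",d["img"]); print(n,d["fovy"],d["cx"],d["cy"],d["eye"],d["orientation"])
print(robot.current_t(),robot.current_eef_rot(),robot.current_contact_force())
E
```

```text
top 43.29123573994663 327.78995971184094 197.32136315345375 [369.46643342  31.09231499 926.46233105] [-2.95213347 -0.01430558 -1.57173141]
scene 51.2761498863202 322.35474583968454 203.07991624527583 [ 69.83189169 311.35718261 737.93882454] [-2.4341912   0.01532204 -2.14167663]
0.1 [-3.13996192e+00 -3.01985868e-04  3.64812391e-01] [ 0.1490771  -0.63834038 -0.67116701]
```

View pics/top0.png

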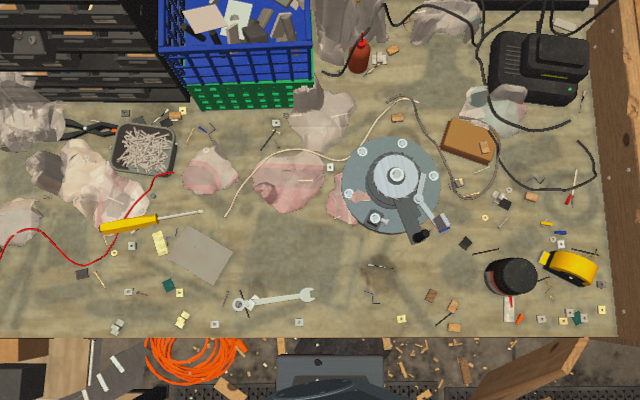

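View pics/scene0.png

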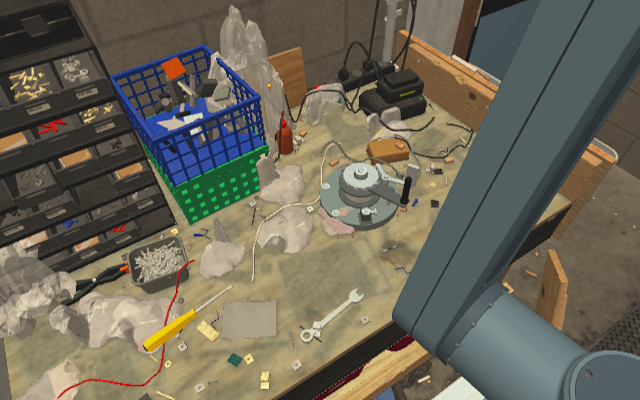

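The top view shows the winch disc near (391,186), the handle top near (421,236) and the trigger near (443,222). I'll enlarge it.

Run:
```python
import cv2
i=cv2.imread("pics/top0.png")[125:255,330:470]
cv2.imwrite("pics/topc.png",cv2.resize(i,None,fx=4.5,fy=4.5,interpolation=cv2.INTER_CUBIC))
```

```text
(no output)
```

View pics/topc.png

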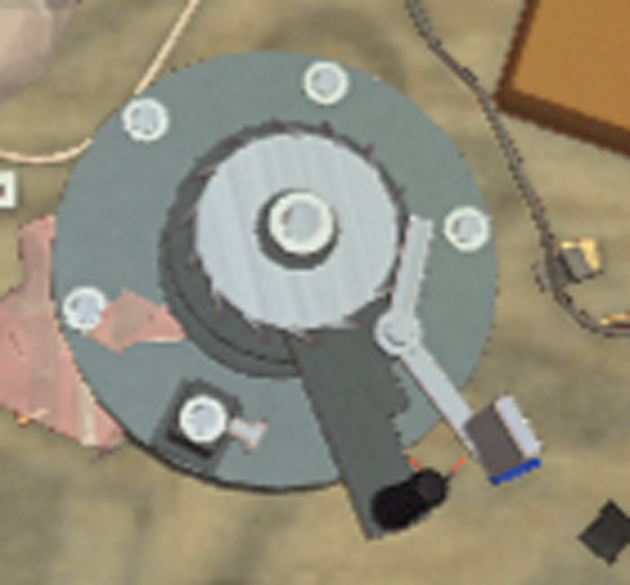

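The crop (4.5x, offset 330,125) shows:
- ratchet wheel centre (297,232)
- disc centre (275,268)
- handle top (432,487)
- trigger top (522,432)
- stop block top (203,418), with its screw pointing to the right

```bash
cat > h.py <<'E'
import numpy as np
from scipy.spatial.transform import Rotation as R
from scipy.optimize import least_squares
from bench import robot
def cam(d): return (200/np.tan(np.radians(d["fovy"]/2)),d["cx"],d["cy"],np.array(d["eye"]),R.from_euler("xyz",d["orientation"]).as_matrix())
def px2w(c,u,v,z):
    f,cx,cy,e,M=c; r=M@[(u-cx)/f,(v-cy)/f,1]; return e+r*(z-e[2])/r[2]
def w2px(c,p):
    f,cx,cy,e,M=c; q=M.T@(np.asarray(p)-e); return np.array([cx+f*q[0]/q[2],cy+f*q[1]/q[2]])
E
python3 - <<'E'
from h import *
c=cam(robot.get_image("top"))
P=lambda u,v,z:px2w(c,330+u/4.5,125+v/4.5,z)
W=P(297,232,84);D=P(275,268,24);H=P(432,487,145);T=P(522,432,144);S=P(203,418,56)
print(W,D,H,T,S)
def res(p):
    x,y,t=p; C=np.array([x,y]);M=np.array([[np.cos(t),-np.sin(t)],[np.sin(t),np.cos(t)]])
    return np.r_[W[:2]-C,D[:2]-C,H[:2]-C-M@[110,-19],T[:2]-C-M@[106,19]]
s=least_squares(res,[W[0],W[1],np.arctan2(H[1]-W[1],H[0]-W[0])]);x,y,t=s.x
print(s.x,s.fun.round(1)); a=np.arctan2(S[1]-y,S[0]-x); print("stopdir",a,np.hypot(S[0]-x,S[1]-y),"travel",(t-a)%(2*np.pi))
for tt in (t,t+.2,t-.5,t-1.0):
  for k in (0,np.pi):
    p=np.array([x+108*np.cos(tt),y+108*np.sin(tt),103]); o=[np.pi,0,(tt+k+np.pi)%(2*np.pi)-np.pi]
    print(round(tt,2),round(k,1),robot.inverse_kinematics(p,o), robot.inverse_kinematics(p+[0,0,110],o) is not None)
E
```

```text
[567.58573068 -98.42841901  84.        ] [566.59995765 -98.25993025  24.        ] [ 462.49783509 -133.60663693  145.        ] [ 481.94445225 -166.08258708  144.        ] [499.94222665 -64.18878645  56.        ]
[567.20929522 -98.50575051  -2.64791938] [ 0.4  0.1 -0.6  0.2  1.2  0.3 -0.9 -0.6]
stopdir 2.6698501628313553 75.5149822022924 travel 0.9654157641832493
-2.65 0 [-0.53265692  0.23186773  1.77800642  0.          1.13171851 -2.59712652] True
-2.65 3.1 [-5.32656923e-01  2.31867729e-01  1.77800642e+00 -4.44089210e-16
  1.13171851e+00  5.44466130e-01] True
-2.45 0 [-0.55115604  0.26091808  1.73847139  0.          1.14220318 -2.81562564] True
-2.45 3.1 [-5.51156043e-01  2.60918085e-01  1.73847139e+00 -4.44089210e-16
  1.14220318e+00  3.25967010e-01] True
-3.15 0 [-0.4481208   0.18751513  1.83612872  0.          1.1179488  -2.0125904 ] True
-3.15 3.1 [-4.48120796e-01  1.87515133e-01  1.83612872e+00 -4.44089210e-16
  1.11794880e+00  1.12900226e+00] True
-3.65 0 [-0.33269588  0.19703561  1.8238846   0.          1.12067244 -1.39716548] True
-3.65 3.1 [-3.32695881e-01  1.97035615e-01  1.82388460e+00 -4.44089210e-16
  1.12067244e+00  1.74442717e+00] True
```

```bash
cat >> h.py <<'E'
C=np.array([567.2,-98.5]); T0=-2.648
def pose(t,x=108,y=-1.5,z=103):
    "TCP at drum-frame x,y for drum angle t"
    c,s=np.cos(t),np.sin(t)
    return [C[0]+c*x-s*y,C[1]+s*x+c*y,z],[np.pi,0,(t+2*np.pi)%(2*np.pi)-np.pi]
E
python3 - <<'E'
from h import *
import cv2
robot.move_gripper(0.75)
robot.move_ptp(*pose(T0,z=225))
d=robot.get_image("wrist");c=cam(d);im=d["img"].copy()
for x,y,z in [(110,-19,145),(106,19,144),(0,0,84)]:
    p=pose(T0,x,y,z)[0]; u=w2px(c,p); print(u); cv2.drawMarker(im,tuple(int(round(k)) for k in u),(0,0,255),0,12,1)
cv2.imwrite("pics/w1.png",im); print(robot.current_t(),robot.current_gripper_width(),robot.current_contact_force(),robot.current_tcp_pos())
E
```

```text
[305.20874608 197.08099605]
[346.25023795 192.51930622]
[325.28580201  75.94266393]
2.4917 0.7507759210841244 [-0.17860299 -0.45653172  0.02431888] [ 471.16469987 -149.3284405   224.81022807]
```

View pics/w1.png

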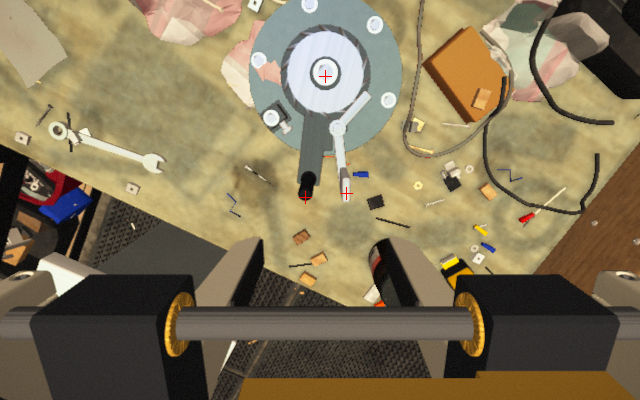

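The predicted marks sit on the trigger, handle and spindle, at (346,192), (305,197) and (325,76). I'll descend and close loosely around the handle and trigger.

Run:
```python
from h import *
print(robot.move_linear(*pose(T0),speed=100,f_stop=8))
for g in (0.65,0.60,0.57,0.55):
    robot.move_gripper(g); print(g,robot.current_gripper_width(),robot.current_finger_force(),robot.current_contact_force().round(1))
    if np.linalg.norm(robot.current_contact_force())>4: break
print(robot.current_t(),robot.current_tcp_pos())
import cv2
cv2.imwrite("pics/w2.png",robot.get_image("wrist")["img"][120:400,150:500])
```

```text
False
0.65 0.6444933042179404 0.0 [-0.3  0.4  0.2]
0.6 0.5973222762951395 0.0 [ 0.3 -0.2 -1. ]
0.57 0.5724640231875927 0.0 [-0.   0.7 -0.2]
0.55 0.5529481479721915 0.0 [0.3 0.5 0.5]
5.2083 [ 471.37833867 -148.38338884  103.00619746]
```

View pics/w2.png

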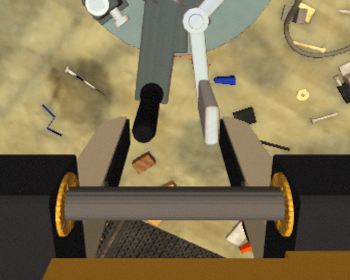

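```bash
cat >> h.py <<'E'
def rep(tag,t):
    f=np.mean([robot.current_contact_force() for _ in range(1)],axis=0)
    ft=-np.sin(t)*f[0]+np.cos(t)*f[1]; fr=np.cos(t)*f[0]+np.sin(t)*f[1]
    print(tag,"t%.2f w%.1f finger %s ftan %.1f frad %.1f fz %.1f"%(robot.current_t(),93*robot.current_gripper_width(),np.round(robot.current_finger_force(),1),ft,fr,f[2])); return ft
E
python3 - <<'E'
from h import *
w=51.4
for a in (0.03,0.06,0.09,0.12,0.15):
    robot.move_linear(*pose(T0+a,y=-26+w/2),speed=25); robot.sleep(0.1); rep(a,T0+a)
for w in (49,46.5):
    robot.move_gripper(w/93); robot.move_linear(*pose(T0+.15,y=-26+w/2),speed=25); robot.sleep(.1); rep(w,T0+.15)
import cv2
cv2.imwrite("pics/w3.png",robot.get_image("wrist")["img"][120:400,150:500])
E
```

```text
0.03 t5.68 w51.3 finger 2.5 ftan -5.0 frad -0.8 fz 2.6
0.06 t6.07 w51.0 finger 3.5 ftan -7.3 frad -1.8 fz 2.6
0.09 t6.45 w51.4 finger 3.6 ftan -7.3 frad -1.3 fz 2.8
0.12 t6.83 w51.3 finger 3.6 ftan -7.4 frad -1.2 fz 2.7
0.15 t7.22 w51.5 finger 3.6 ftan -7.7 frad -1.7 fz 3.5
49 t7.85 w49.1 finger 3.8 ftan -7.2 frad -1.4 fz 3.6
46.5 t8.48 w46.6 finger 7.9 ftan -6.2 frad -1.3 fz 3.2
```

View pics/w3.png

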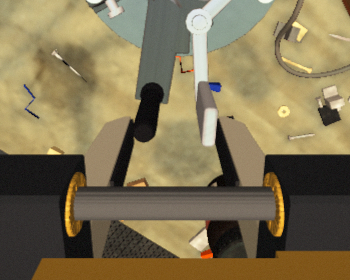

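The handle is held, with about 7 N of spring load at it, and the trigger is starting to take up force. I'll continue the squeeze.

Run:
```python
from h import *
for w in (45,43.5,42,41,40,39.2,38.5):
    robot.move_gripper(w/93); robot.move_linear(*pose(T0+.15,y=-26+w/2),speed=25); robot.sleep(.1); rep(w,T0+.15)
    if robot.current_finger_force()>14: break
```

```text
45 t9.14 w45.3 finger 8.1 ftan -6.5 frad -2.4 fz 2.6
43.5 t9.75 w43.7 finger 8.4 ftan -6.5 frad -2.4 fz 2.2
42 t10.36 w42.4 finger 8.6 ftan -4.9 frad -1.6 fz 2.7
41 t10.93 w41.4 finger 8.7 ftan -6.0 frad -1.1 fz 2.2
40 t11.51 w40.4 finger 8.9 ftan -6.3 frad 0.0 fz 1.2
39.2 t12.07 w39.7 finger 8.8 ftan -5.9 frad -1.1 fz 2.6
38.5 t12.64 w38.7 finger 9.0 ftan -5.7 frad -0.7 fz 2.7
```

Run:
```python
from h import *
for w in (37.8,37.2,36.6,36.0):
    robot.move_gripper(w/93); robot.move_linear(*pose(T0+.15,y=-26+w/2),speed=25); robot.sleep(.1); rep(w,T0+.15)
    if robot.current_finger_force()>11.5: break
import cv2
cv2.imwrite("pics/w4.png",cv2.resize(robot.get_image("wrist")["img"][110:270,220:430],None,fx=3,fy=3))
```

```text
37.8 t13.21 w38.1 finger 9.1 ftan -6.7 frad -0.9 fz 2.3
37.2 t13.78 w37.8 finger 9.2 ftan -5.1 frad -0.6 fz 2.1
36.6 t14.34 w36.8 finger 9.3 ftan -6.1 frad -1.1 fz 2.7
36.0 t14.91 w36.6 finger 9.4 ftan -6.2 frad -1.4 fz 3.3
```

View pics/w4.png

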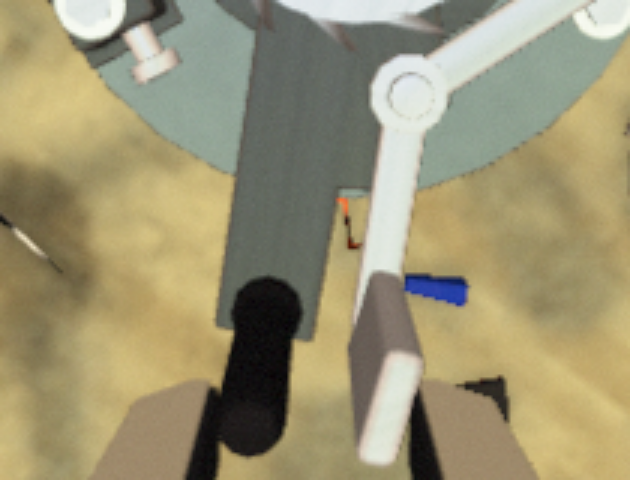

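Run:
```python
from h import *
for w in np.arange(35.6,32,-.5):
    robot.move_gripper(w/93); robot.move_linear(*pose(T0+.15,y=-26+w/2),speed=25); robot.sleep(.1); rep(round(w,1),T0+.15)
    if robot.current_finger_force()>10.6: break
```

```text
35.6 t15.53 w35.7 finger 9.4 ftan -6.8 frad -1.2 fz 2.5
35.1 t16.09 w35.5 finger 9.8 ftan -5.9 frad -1.0 fz 3.0
34.6 t16.66 w35.5 finger 12.6 ftan -4.8 frad -0.9 fz 2.6
```

Run:
```python
from h import *
robot.move_gripper(35.1/93); robot.sleep(.3); w=35.4
a=.15
def ft(t): f=robot.current_contact_force(); return -np.sin(t)*f[0]+np.cos(t)*f[1]
rep("start",T0+a); hit=False
while a>-.44 and not hit:
    a-=.05; robot.move_linear(*pose(T0+a,y=-26+w/2),speed=25); v=rep(round(a,3),T0+a); hit=v>-2
while a>-.85 and not hit:
    a-=.006; robot.move_linear(*pose(T0+a,y=-26+w/2),speed=10)
    v=ft(T0+a)
    if v>-3.5: robot.sleep(.05); v=rep(round(a,3),T0+a)
    hit=v>-2.5
robot.sleep(.1);rep("end",T0+a);print(a,hit)
```

```text
start t17.18 w35.3 finger 9.8 ftan -5.3 frad -1.4 fz 2.9
0.1 t17.52 w35.4 finger 9.8 ftan -5.9 frad -0.6 fz 1.8
0.05 t17.89 w35.9 finger 9.7 ftan -6.5 frad -1.0 fz 2.1
-0.0 t18.26 w35.4 finger 9.6 ftan -6.4 frad -1.7 fz 2.1
-0.05 t18.62 w35.3 finger 9.6 ftan -6.0 frad -1.2 fz 2.0
-0.1 t18.99 w35.6 finger 9.6 ftan -6.2 frad -0.2 fz 1.7
-0.15 t19.36 w35.6 finger 9.5 ftan -6.3 frad -0.9 fz 1.8
-0.2 t19.73 w35.5 finger 9.5 ftan -6.0 frad -0.4 fz 2.5
-0.25 t20.09 w35.7 finger 9.5 ftan -6.6 frad 0.7 fz 1.0
-0.3 t20.46 w35.6 finger 9.5 ftan -6.8 frad 0.3 fz 1.4
-0.35 t20.82 w36.1 finger 9.5 ftan -6.7 frad 0.2 fz 0.6
-0.4 t21.19 w35.5 finger 9.5 ftan -7.0 frad 0.4 fz 0.1
-0.45 t21.56 w35.2 finger 9.5 ftan -6.3 frad 0.8 fz 0.8
-0.546 t25.61 w35.2 finger 7.6 ftan -2.5 frad 4.5 fz -0.7
-0.552 t25.91 w35.3 finger 7.1 ftan 0.1 frad 4.7 fz -1.7
end t26.01 w35.5 finger 7.1 ftan 0.9 frad 4.4 fz -1.9
-0.552 True
```

Run:
```python
from h import *
t=T0-.552
robot.sleep(.5); rep("hold",t)
for w,y in ((40,-7),(46,-4),(53,-1.5),(60,-1.5),(70,-1.5)):
    robot.move_gripper(w/93); robot.move_linear(*pose(t,y=y),speed=30); rep(w,t)
robot.sleep(.2)
print(robot.move_linear(*pose(t,y=-1.5,z=240),speed=120,f_stop=8)); rep("up",t)
import cv2
d=robot.get_image("top"); cv2.imwrite("pics/top1.png",d["img"])
```

```text
hold t26.51 w35.1 finger 7.1 ftan 0.9 frad 6.4 fz -2.3
40 t27.10 w40.2 finger 3.9 ftan 4.0 frad 2.9 fz -4.3
46 t27.72 w46.2 finger 1.0 ftan 1.1 frad 0.1 fz -2.3
53 t28.36 w53.3 finger 0.0 ftan -0.4 frad 0.4 fz 0.0
60 t29.00 w59.5 finger 0.0 ftan -0.1 frad 0.2 fz 0.4
70 t29.68 w70.0 finger 0.0 ftan 0.3 frad -0.1 fz -0.6
False
up t31.18 w70.1 finger 0.0 ftan 0.4 frad -0.1 fz -0.3
```

Run:
```python
from h import *
import cv2
cv2.imwrite("pics/w5.png",cv2.resize(robot.get_image("wrist")["img"][0:230,200:450],None,fx=2.5,fy=2.5))
```

```text
(no output)
```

View pics/w5.png

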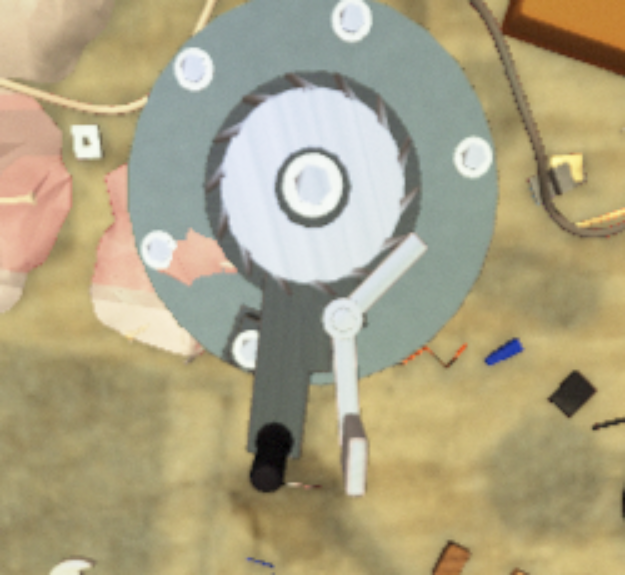

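The crank arm lies against the stop block at (245,350), and the handle (268,470) and trigger (355,465) are free. I'm handing it in.

```bash
python3 -c "
from bench import robot
print(robot.hand_in())"
```

```text
the job is handed in; nothing more can be done
None
```

I let the winch down until its pin rested on the stop screw, released the handle and trigger, and handed the job in at about 31 s; the hand-in gave no verdict.

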